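Open the sander's dust gate

TASK

The sander is plugged into the yellow dust line. Open the dust gate with the yellow tabs: squeeze its two tabs together, and keeping them squeezed turn it anticlockwise (seen from above) as far as it goes, then let go so the tabs spring back out. Leave the red and the blue gate closed.

Things in the scene. Friction and masses are not known exactly. Their poses are not given: they have to be found in the camera images.
- yellow_grip (a point): On the yellow gate's turning axis, midway between its 2 upright yellow tabs, 92 mm above the bench; z up. Tabs: flat plates on its +y and -y sides, 24 mm wide, 5 thick, outer faces 62 mm apart and square to y, tops at 110 mm; each springs inward up to 10 mm (3 to 7 N). Around them a metal ring (outer diameter 96, top at 64 mm: fingertips stay above it) on a fixed grey box 116 mm square, 50 high.
- yellow_gate (a joint): Turn of the yellow gate (disc with its tabs), rad: 0 = closed (starts at 0 to 0.03), growing anticlockwise seen from above, stop at 1.22 (70 degrees) = fully open. Locked unless both tabs are pushed in more than 5 mm at once; then it turns easily (0.06 N m) and stays where it is left. From 58 degrees on, released tabs spring out and lock it open.
- red_gate (a joint): Turn of the red gate, rad: 0 = closed (starts at 0 to 0.03), 1.22 = fully open. Built like the yellow gate but with red tabs, on its own outlet box, its axis at least 180 mm from the others. To be left closed.
- blue_gate (a joint): Turn of the blue gate, rad: 0 = closed (starts at 0 to 0.03), 1.22 = fully open. Built like the yellow gate but with blue tabs, on its own outlet box, its axis at least 180 mm from the others. To be left closed.

How it is judged:
At the end, for the whole second after the job is handed in: The yellow gate is turned open to within 15 degrees of its stop (at least 0.96 rad) and at rest; the red and blue gates are closed (under 0.17 rad) (value of joint yellow_gate above 0.96 rad and velocity of joint yellow_gate between -0.05 and 0.05 rad/s and value of joint each of red_gate, blue_gate below 0.17 rad); the robot touches nothing.
It fails at once if the red or the blue gate is turned open (value of joint any of red_gate, blue_gate above 0.17 rad).
It also fails if it takes over 32 s, if anything falls off the work surface, if the arm or the gripper's body presses on something with over 40 N, if the wrist force passes 120 N, or if a joint passes its speed limit or range.

ROBOT

A 6-joint arm with a two-finger parallel gripper is mounted at the origin on the work surface. World frame = base frame: x ahead of the robot, y to its left, z up, the work surface at z = 0. Lengths are in m, angles in rad, forces in N, time in s.
With the tool pointing down it reaches from about 0.35 to 0.775 m from the base axis. Payload 5.5 kg.
Tool frame: the origin (TCP) lies midway between the tips of the shut fingers; the grasp point (between the pads) lies grip_point_offset behind it (grip_point_offset is the distance from the TCP to the grasp point, in m); z points along the fingers, y is the direction in which the jaws open and shut (so a half turn about z gives the same grasp; the last joint's range is limited). The gripper opens to 85 mm and grips with 20 to 120 N. Pads are 22 mm wide; open, the fingers measure 114 mm over their backs; the gripper's body (76 mm by 85 mm) begins 54 mm behind the grasp point. The pads swing forward as they close: fully open they stand 13 mm farther back than shut.
Start: joints at [-1.369, 0.313, 0.046, 1.304, 0, 1.431], TCP at [0.193, -0.542, 0.231] pointing down, gripper open.
Joint ranges: [-2.76, 2.76], [-0.86, 1.69], [-1.03, 1.26], [-2.2, 2.34], [-1.47, 1.5], [-3.14, 3.14]. Speed limits (rad/s): [2.57, 2.57, 3.14, 3.14, 3.14, 3.14].

INTERFACE

Orientations are given as a unit quaternion [w, x, y, z].
In Python, from workcell import * gives the robot as it stands.
- The arm moves only by the tool send_rows, never from a script. Its argument "series" is one flat list of numbers, 7 for each row, row after row: the shift along the tool's x, y, z in cm, then the turn, a rotation vector about the tool's x, y, z in degrees, then the opening, from 0 (shut) to 1 (fully open). A call has 1 to 10 rows; each row is the pose to reach, as a shift and turn from the pose commanded when the call began, along the tool's axes at that moment; what a row does not reach only later rows make up. A row lasts 1/12 s, in which the tool goes at most 41.7 mm and 7.16 degrees, less where a joint would pass 70% of its speed; a pose out of reach is approached as far as the arm can. A call with a gripper value outside its range is refused whole. The fingers move at their own pace and stop on an object; "newtons" is the grip in N (left out, the last holds). Time passes only in rows, so rows that repeat a pose let the fingers close. It gives the time, the measured TCP pose, the force and the opening at its end, in the units of the state.
- get_state(): the state, without advancing time (a new reading comes with each control period).
- read_camera(name): name is "scene" or "side" or "wrist"; returns the picture (384x512x3 uint8, blue, green, red); there is no depth.
- camera_info(name): a dict with "K" (3x3 intrinsics, pixels), "xyz" and "attitude" of the camera in the world. Camera axes: x right, y down, z forward; pixel columns grow to the right and rows downward; lengths in m; the calibration is good to about 2 mm. The wrist camera is an equidistant fisheye: a pixel r from the principal point sees the ray r / f radians off the axis. A picture is of the moment at which its call begins: read the wrist's pose just before it. camera_info takes no time and is no camera call; for the wrist camera it gives the pose at the moment of the call.
- hand_in(): hands the job in, once; it reports no verdict.
Trained networks look in the newest picture that a camera, given by its name, has taken for a name from the list of things; names that differ only in an ending like _2 or _b are one class to them, and where a whole thing is asked for, a point or a joint stands for the part that bears it (a point fixed in the world has none). Each returns a list of dicts, best first, with "p" (0 to 1); they miss things now and then, are a little off and sometimes report something else, mostly with a low value. They report only what shows in the picture. A call takes as long as a camera call.
- silhouettes(camera, label): "pixels" (384x512 bool, what is visible of it) and "box" ([left, top, width, height] in pixels, round what is visible of it).
The state is a dict: "clock": time; "joint_pos": joint angles; "qvel": joint speeds; "tau": joint torques, N m; "tcp_pos": TCP position; "orientation": TCP orientation; "wrist_force": force on the tool from outside, world axes, zero at the start; "ft_torque": the same for the moment, N m; "finger_gap": finger opening in m.
Only numpy, scipy, OpenCV 4.12 (cv2) and the standard library are available. Lean on these libraries where they do the work, as an engineer would, in place of code of your own. Each camera call takes 0.05 s, during which the arm holds its last target. There are 200 camera calls.

## Working session

There is one attempt and no reset: what is moved stays moved. The work goes in short steps, Python scripts to look and compute and a tool call to move; the robot and the scene stay as the last step left them, time stands still between calls to the robot, and variables do not carry over. Pictures are saved under pics/ and viewed, about 8 in all and at most 12, crops included, and the job is handed in when it is done.

Besides the shell and the picture viewer there is one more tool, called after ">>>" in YAML: its name, and indented under it one key for each argument. send_rows: Moves the arm, as the interface text tells. Its arguments: {"type":"object","properties":{"series":{"type":"array"},"newtons":{"type":"number"}},"required":["series"]}

```bash
mkdir -p pics; ls
python3 - <<'E'
from workcell import *
import cv2,numpy as np
print(get_state())
for c in ["scene","side","wrist"]:
    i=camera_info(c); print(c,i)
    im=read_camera(c); cv2.imwrite(f"pics/{c}0.png",im)
    for n in ["yellow_grip","yellow_gate"]:
        try: 
            for r in silhouettes(c,n): print(n,r["p"],r["box"],r["pixels"].sum())
        except Exception as e: print(n,e)
a=cv2.imread("pics/scene0.png");b=cv2.imread("pics/side0.png")
cv2.imwrite("pics/both.png",cv2.resize(np.vstack([a,b]),None,fx=.78,fy=.78))
E
```

```text
pics
{'clock': 0.0, 'joint_pos': array([-1.36858162e+00,  3.13993783e-01,  4.49628133e-02,  1.30360390e+00,
       -7.55925159e-06,  1.43119448e+00]), 'qvel': array([-0.00266148,  0.00122121,  0.00057148, -0.00063933,  0.00106139,
       -0.00018589]), 'tau': array([-4.21226869e-04, -4.80632222e+01,  2.98530775e+01,  1.95603794e-02,
       -2.44538669e-04, -3.25977858e-07]), 'tcp_pos': array([ 0.19262159, -0.54122369,  0.23040603]), 'orientation': array([-9.18700748e-04,  9.85430280e-01,  1.70077392e-01, -3.25521180e-05]), 'wrist_force': array([ 0.60490693, -0.39785962,  0.38411465]), 'ft_torque': array([-0.01105424, -0.0523435 , -0.03856586]), 'finger_gap': 0.08524256318396828}
scene {'K': array([[479.20053138,   0.        , 253.01494419],
       [  0.        , 479.20053138, 191.12538957],
       [  0.        ,   0.        ,   1.        ]]), 'xyz': array([1.20857475, 0.21568484, 0.6433642 ]), 'attitude': array([-0.25368051,  0.53847377,  0.71877754, -0.35923675])}
yellow_grip 0.55 [382.8, 184.2, 41.5, 49.5] 1059
yellow_gate 0.63 [389.6, 186.3, 36.2, 51.2] 1022
side {'K': array([[421.09190604,   0.        , 256.68895568],
       [  0.        , 421.09190604, 187.07597895],
       [  0.        ,   0.        ,   1.        ]]), 'xyz': array([0.16461068, 0.62440243, 0.51630526]), 'attitude': array([ 0.11845   , -0.230422  ,  0.83629134, -0.4832102 ])}
yellow_grip 0.83 [146.1, 258.5, 57.3, 51.7] 1483
yellow_gate 0.71 [146.1, 257.9, 57.0, 51.4] 1500
yellow_gate 0.43 [312.3, 134.0, 31.3, 33.5] 468
wrist {'K': array([[297.31863964,   0.        , 253.20216598],
       [  0.        , 297.31863964, 191.74315673],
       [  0.        ,   0.        ,   1.        ]]), 'xyz': array([ 0.26724479, -0.51565848,  0.37422742]), 'attitude': array([ 0.12718868,  0.80731805, -0.56921161, -0.08977047])}
```

View pics/both.png

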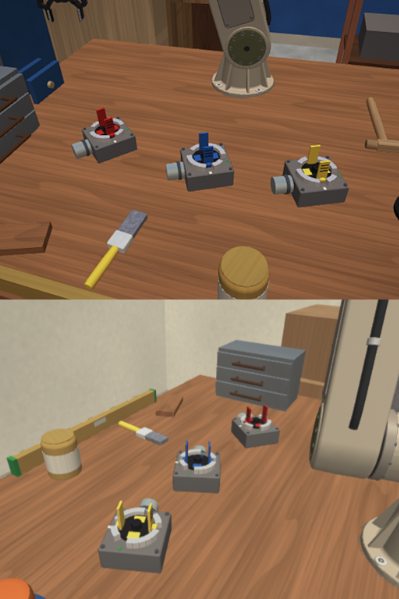

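The scene camera shows yellow near (405,207) and side near (173,285), with blue and red further along -y. I'll crop both for the tab tops.

Run:
```python
import cv2,numpy as np
a=cv2.imread("pics/scene0.png")[170:270,345:455];b=cv2.imread("pics/side0.png")[245:355,120:230]
a=cv2.resize(a,(396,360),interpolation=cv2.INTER_CUBIC);b=cv2.resize(b,(396,396),interpolation=cv2.INTER_CUBIC)
c=np.zeros((396,800,3),np.uint8);c[:360,:396]=a;c[:396,404:]=b
cv2.imwrite("pics/crop.png",c)
```

```text
(no output)
```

View pics/crop.png

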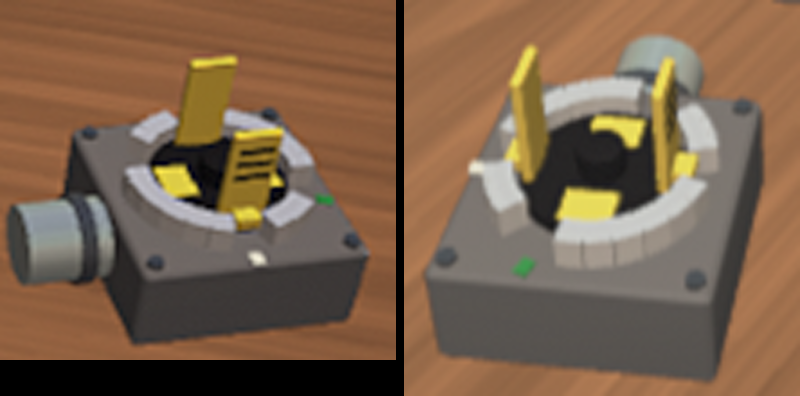

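```bash
cat > h.py <<'E'
from workcell import *
import numpy as np, cv2
from scipy.spatial.transform import Rotation as R
def rot(q): return R.from_quat(np.roll(q,-1))
def ray(c,u,v,info=None):
    i=info or camera_info(c);K=i["K"];x=(u-K[0,2])/K[0,0];y=(v-K[1,2])/K[1,1]
    if c=="wrist":
        r=np.hypot(x,y); d=np.array([x/r*np.sin(r),y/r*np.sin(r),np.cos(r)])
    else: d=np.array([x,y,1])
    return i["xyz"],rot(i["attitude"]).apply(d)
def onz(c,u,v,z,info=None):
    o,d=ray(c,u,v,info);return o+d*(z-o[2])/d[2]
E
python3 - <<'E'
from h import *
A=[onz("scene",404.2,186.9,.11),onz("scene",416.7,206.9,.11)]
B=[onz("side",193.1,262.5,.11),onz("side",154.7,258.9,.11)]
for P in (A,B):
    d=P[1]-P[0];print(np.round(P,4),"mid",np.round((P[0]+P[1])/2,4),"len",np.linalg.norm(d),"ang",np.degrees(np.arctan2(d[1],d[0])))
s=get_state();print(rot(s["orientation"]).as_matrix().round(3), s["tcp_pos"])
i=camera_info("wrist");print(rot(s["orientation"]).inv().apply(i["xyz"]-s["tcp_pos"]))
E
python3 -c "
from workcell import *
import workcell
print([n for n in dir(workcell) if not n.startswith('_')])
try: print(grip_point_offset)
except Exception as e: print(e)"
```

```text
[[0.4704 0.2653 0.11  ]
 [0.5228 0.2889 0.11  ]] mid [0.4966 0.2771 0.11  ] len 0.05743651187738467 ang 24.232250753641384
[[0.4728 0.2558 0.11  ]
 [0.5254 0.2788 0.11  ]] mid [0.4991 0.2673 0.11  ] len 0.0573962240135213 ang 23.639422975384267
[[ 0.942  0.335 -0.   ]
 [ 0.335 -0.942  0.   ]
 [ 0.    -0.    -1.   ]] [ 0.19273161 -0.54173885  0.23122819]
[ 0.07893763  0.00045394 -0.1432417 ]
['MotionError', 'camera_info', 'get_state', 'grip_point_offset', 'hand_in', 'read_camera', 'silhouettes']
0.0187
```

>>> send_rows:
  series: [36, -24, 0, 0, 0, -70, 1, 36, -24, 0, 0, 0, -70, 1, 36, -24, 0, 0, 0, -70, 1, 36, -24, 0, 0, 0, -70, 1, 36, -24, 0, 0, 0, -70, 1, 36, -24, 0, 0, 0, -70, 1, 36, -24, 0, 0, 0, -70, 1, 36, -24, 0, 0, 0, -70, 1, 36, -24, 0, 0, 0, -70, 1, 36, -24, 0, 0, 0, -70, 1]
  newtons: 40

```text
clock: 1.28
tcp_pos: [0.4428, -0.206, 0.2317]
orientation: [0.0, 0.708, 0.707, 0.0]
wrist_force: [1.3, -0.1, 0.0]
finger_gap: 0.0854
```

```bash
cat >> h.py <<'E'
def rel(p,yaw_y):
    "shift (cm, tool axes) and turn (deg about tool z) to TCP p with tool y at yaw_y deg"
    s=get_state();r=rot(s["orientation"]);M=r.as_matrix()
    y=np.degrees(np.arctan2(M[1,1],M[0,1]))
    T=np.array([np.sin(np.radians(yaw_y)),-np.cos(np.radians(yaw_y)),0]);Y=np.array([np.cos(np.radians(yaw_y)),np.sin(np.radians(yaw_y)),0])
    D=np.column_stack([np.cross(Y,[0,0,-1]),Y,[0,0,-1]])
    print("t",s["clock"],"tcp",s["tcp_pos"].round(4),"y at",y.round(2),"shift cm",(100*r.inv().apply(p-s["tcp_pos"])).round(2),
      "turn",np.degrees(R.from_matrix(M.T@D).as_rotvec()).round(2),"F",s["wrist_force"].round(1),"gap",s["finger_gap"])
E
python3 -c "
from h import *
rel(np.array([.498,.272,.23]),24)"
```

```text
t 1.2833 tcp [ 0.4428 -0.206   0.2317] y at -0.08 shift cm [47.81  5.45  0.14] turn [  0.04   0.05 -24.08] F [ 1.3 -0.1  0. ] gap 0.08539556927810595
```

>>> send_rows:
  series: [48, 5.5, 0, 0, 0, -24, 1, 48, 5.5, 0, 0, 0, -24, 1, 48, 5.5, 0, 0, 0, -24, 1, 48, 5.5, 0, 0, 0, -24, 1, 48, 5.5, 0, 0, 0, -24, 1, 48, 5.5, 0, 0, 0, -24, 1, 48, 5.5, 0, 0, 0, -24, 1, 48, 5.5, 0, 0, 0, -24, 1, 48, 5.5, 0, 0, 0, -24, 1, 48, 5.5, 0, 0, 0, -24, 1]

```text
clock: 2.12
tcp_pos: [0.4922, 0.208, 0.2316]
orientation: [0.0, 0.548, 0.837, 0.0]
wrist_force: [1.1, -0.0, 0.6]
finger_gap: 0.0855
```

```bash
python3 -c "
from h import *
rel(np.array([.498,.272,.23]),24)"
```

```text
t 2.1167 tcp [0.4922 0.208  0.2316] y at 23.6 shift cm [5.63 3.09 0.16] turn [ 0.04  0.02 -0.4 ] F [ 1.1 -0.   0.6] gap 0.08554411863892178
```

>>> send_rows:
  series: [5.6, 3.1, 0, 0, 0, -0.4, 1, 5.6, 3.1, 0, 0, 0, -0.4, 1, 5.6, 3.1, 0, 0, 0, -0.4, 1, 5.6, 3.1, 0, 0, 0, -0.4, 1]

```text
clock: 2.45
tcp_pos: [0.498, 0.2707, 0.2308]
orientation: [-0.0, 0.544, 0.839, -0.0]
wrist_force: [-0.1, -0.1, -0.4]
finger_gap: 0.0855
```

Run:
```python
from h import *
rel(np.array([.498,.272,.23]),24)
i=camera_info("wrist");im=read_camera("wrist");import pickle;pickle.dump(i,open("wi.pkl","wb"))
cv2.imwrite("pics/w1.png",cv2.resize(im,(800,600),interpolation=cv2.INTER_CUBIC))
for r in silhouettes("wrist","yellow_gate"): print(r["p"],r["box"])
```

```text
t 2.45 tcp [0.498  0.2707 0.2308] y at 24.14 shift cm [0.12 0.05 0.08] turn [-0.04  0.02  0.14] F [-0.1 -0.1 -0.4] gap 0.08552321250628048
0.91 [216.5, 137.8, 73.8, 58.9]
```

View pics/w1.png

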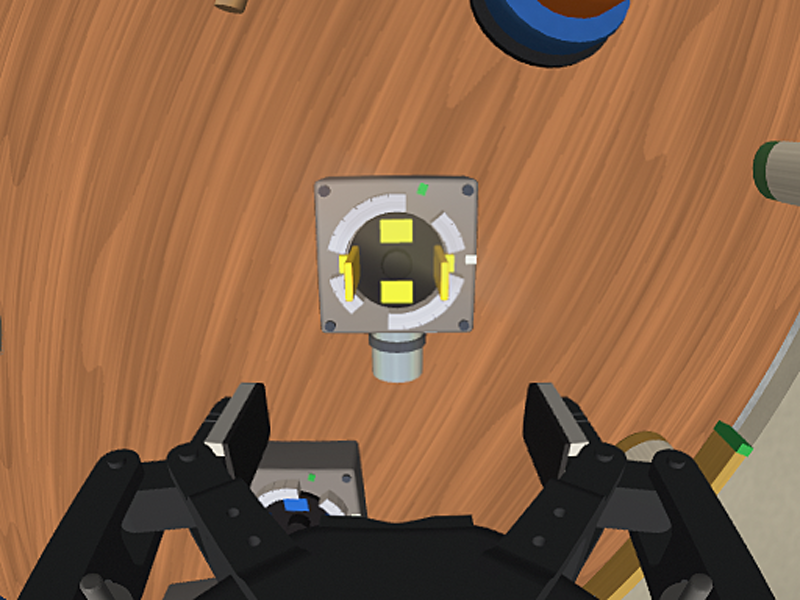

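Run:
```python
from h import *
i=camera_info("wrist");k=.64
print(i["xyz"],rot(i["attitude"]).as_matrix().round(3))
for n,u,v,z in [("L",350,275,.11),("R",441,275,.11),("hub",397,264,.05),("c1",323,190,.05),("c2",467,189,.05),("c3",331,326,.05),("c4",463,325,.05)]:
    print(n,onz("wrist",u*k,v*k,z,i).round(4))
im=cv2.imread("pics/w1.png");cv2.imwrite("pics/w1c.png",cv2.resize(im[165:345,300:490],None,fx=3.2,fy=3.2,interpolation=cv2.INTER_CUBIC))
# project known points to check: TCP
```

```text
[0.46621258 0.34070141 0.37431433] [[ 0.913  0.387  0.125]
 [ 0.407 -0.869 -0.282]
 [-0.     0.309 -0.951]]
L [0.4703 0.2652 0.11  ]
R [0.5193 0.2871 0.11  ]
hub [0.499  0.2694 0.05  ]
c1 [0.4298 0.2974 0.05  ]
c2 [0.5215 0.339  0.05  ]
c3 [0.473  0.2055 0.05  ]
c4 [0.5635 0.2467 0.05  ]
```

View pics/w1c.png

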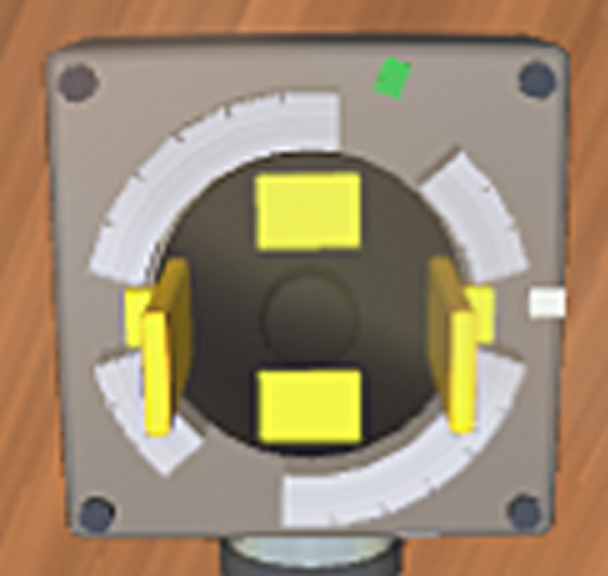

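Run:
```python
from h import *
i=camera_info("wrist");k=.64
P=[onz("wrist",u*k,281.3*k,.11,i) for u in (348.75,444.4)]
d=P[1]-P[0];m=(P[0]+P[1])/2
print(m,np.linalg.norm(d),np.degrees(np.arctan2(d[1],d[0])))
rel(np.array([.4975,.272,.0755]),24)
```

```text
[0.49695483 0.27290333 0.11      ] 0.05672367093374472 24.021382457956758
t 2.55 tcp [0.4981 0.2689 0.2311] y at 23.97 shift cm [ 0.32  0.08 15.56] turn [-0.04  0.03 -0.03] F [-0.   0.1  0.5] gap 0.0854894940081514
```

>>> send_rows:
  series: [0.25, 0, 4, 0, 0, 0, 1, 0.25, 0, 8, 0, 0, 0, 1, 0.25, 0, 11, 0, 0, 0, 1, 0.25, 0, 13, 0, 0, 0, 1, 0.25, 0, 14.5, 0, 0, 0, 1, 0.25, 0, 15.3, 0, 0, 0, 1, 0.25, 0, 15.7, 0, 0, 0, 1, 0.25, 0, 15.7, 0, 0, 0, 1]

```text
clock: 3.22
tcp_pos: [0.4974, 0.2708, 0.0741]
orientation: [-0.0, 0.545, 0.838, -0.0]
wrist_force: [-0.4, 0.7, -0.1]
finger_gap: 0.0853
```

Run:
```python
from h import *
rel(np.array([.497,.272,.073]),24)
w=read_camera("wrist")[100:384,100:412];s=read_camera("side")[170:384,80:300]
w=cv2.resize(w,(420,382));s=cv2.resize(s,(372,362));c=np.zeros((382,792,3),np.uint8);c[:,:420]=w;c[:362,420:]=s
cv2.imwrite("pics/d1.png",c)
rel(np.array([.497,.272,.073]),24)
```

```text
t 3.2167 tcp [0.4974 0.2708 0.0741] y at 23.9 shift cm [0.13 0.02 0.11] turn [-0.04  0.01 -0.1 ] F [-0.4  0.7 -0.1] gap 0.08532436889337594
t 3.3167 tcp [0.4983 0.2716 0.0755] y at 23.94 shift cm [ 0.09 -0.1   0.24] turn [ 0.11  0.02 -0.06] F [-0.6  1.   0.6] gap 0.08531549912089788
```

View pics/d1.png

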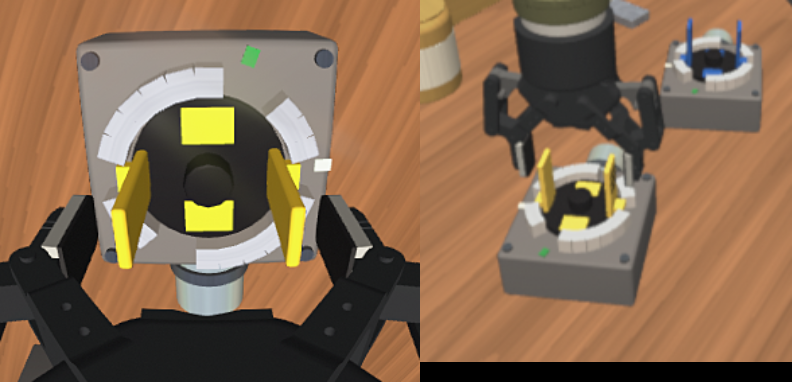

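Run:
```python
from h import *
s=get_state();r=rot(s["orientation"])
def proj(c,p):
    i=camera_info(c);q=rot(i["attitude"]).inv().apply(p-i["xyz"]);K=i["K"]
    if c=="wrist":
        th=np.arctan2(np.hypot(q[0],q[1]),q[2]);f=th/np.hypot(q[0],q[1])
        return np.array([K[0,2]+K[0,0]*f*q[0],K[1,2]+K[1,1]*f*q[1]])
    return np.array([K[0,2]+K[0,0]*q[0]/q[2],K[1,2]+K[1,1]*q[1]/q[2]])
for y in (-.0425,.0425):
    p=s["tcp_pos"]+r.apply([0,y,-.013]);print("tip",p.round(3),"side comp",(proj("side",p)-[80,170])*372/220+[420,0],"wrist comp",(proj("wrist",p)-[100,100])*420/312)
u=np.array([np.cos(np.radians(24)),np.sin(np.radians(24)),0])
for k in (-.0285,.0285):
    p=np.array([.497,.272,.11])+k*u;print("tabtop",p.round(3),"side comp",(proj("side",p)-[80,170])*372/220+[420,0],"wrist comp",(proj("wrist",p)-[100,100])*420/312)
```

```text
tip [0.459 0.254 0.088] side comp [625.92418034 179.99961578] wrist comp [ 96.11546795 212.82574946]
tip [0.537 0.289 0.089] side comp [530.7484553  171.04503651] wrist comp [316.16724015 212.92831684]
tabtop [0.471 0.26  0.11 ] side comp [609.62309976 160.18182133] wrist comp [118.03651537 244.42005876]
tabtop [0.523 0.284 0.11 ] side comp [544.57063341 154.33649074] wrist comp [288.98432107 244.38811976]
```

>>> send_rows:
  series: [0.2, 0, 0.1, 0, 0, 0, 0.8, 0.2, 0, 0.1, 0, 0, 0, 0.7, 0.2, 0, 0.1, 0, 0, 0, 0.6, 0.2, 0, 0.1, 0, 0, 0, 0.5, 0.2, 0, 0.1, 0, 0, 0, 0.4, 0.2, 0, 0.1, 0, 0, 0, 0.4, 0.2, 0, 0.1, 0, 0, 0, 0.4, 0.2, 0, 0.1, 0, 0, 0, 0.4]
  newtons: 40

```text
clock: 3.98
tcp_pos: [0.497, 0.2739, 0.0762]
orientation: [0.001, 0.544, 0.839, 0.001]
wrist_force: [-5.1, -2.1, 16.6]
finger_gap: 0.0366
```

Run:
```python
from h import *
rel(np.array([.497,.272,.073]),24)
w=read_camera("wrist")[100:384,100:412];s=read_camera("side")[170:384,80:300]
w=cv2.resize(w,(420,382));s=cv2.resize(s,(372,362));c=np.zeros((382,792,3),np.uint8);c[:,:420]=w;c[:362,420:]=s
cv2.imwrite("pics/d2.png",c)
s=get_state();print(s["wrist_force"],s["ft_torque"],s["finger_gap"])
```

```text
t 3.9833 tcp [0.497  0.2739 0.0762] y at 24.03 shift cm [-0.17 -0.07  0.32] turn [0.14 0.04 0.03] F [-5.1 -2.1 16.6] gap 0.03656278117737779
[-4.89468815 -2.6654176  16.39262448] [-0.59074473  1.18013416  0.19951484] 0.03659438808439123
```

View pics/d2.png

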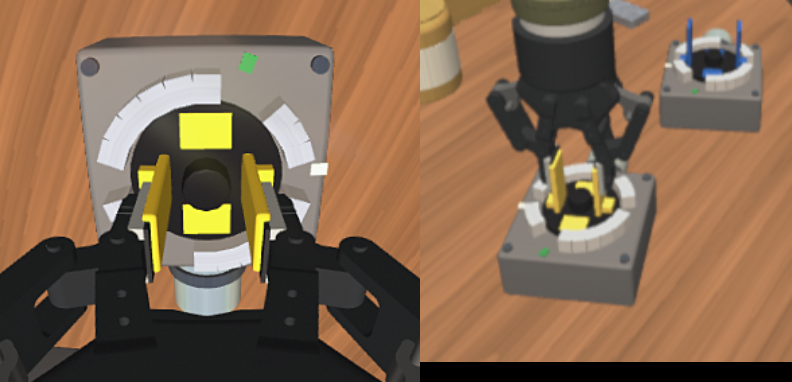

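>>> send_rows:
  series: [0, 0, -0.1, 0, 0, 0, 0.4, 0, 0, -0.1, 0, 0, -4, 0.4, 0, 0, -0.1, 0, 0, -10, 0.4, 0, 0, -0.1, 0, 0, -16, 0.4, 0, 0, -0.1, 0, 0, -22, 0.4, 0, 0, -0.1, 0, 0, -28, 0.4, 0, 0, -0.1, 0, 0, -34, 0.4, 0, 0, -0.1, 0, 0, -40, 0.4, 0, 0, -0.1, 0, 0, -46, 0.4, 0, 0, -0.1, 0, 0, -50, 0.4]

```text
clock: 4.92
tcp_pos: [0.4976, 0.2746, 0.0764]
orientation: [0.001, 0.137, 0.991, 0.001]
wrist_force: [-1.1, 0.2, 9.1]
finger_gap: 0.036
```

Run:
```python
from h import *
rel(np.array([.497,.273,.075]),94)
w=read_camera("wrist")[100:384,100:412];s=read_camera("side")[170:384,80:300]
w=cv2.resize(w,(420,382));s=cv2.resize(s,(372,362));c=np.zeros((382,792,3),np.uint8);c[:,:420]=w;c[:362,420:]=s
cv2.imwrite("pics/d3.png",c)
s=get_state();print(s["wrist_force"],s["ft_torque"],s["finger_gap"])
```

```text
t 4.9167 tcp [0.4976 0.2746 0.0764] y at 74.29 shift cm [ 0.01 -0.17  0.14] turn [  0.13   0.17 -19.71] F [-1.1  0.2  9.1] gap 0.03596744932030876
[-1.26644787  1.22052886  9.22440594] [0.15421707 0.37423586 0.04245407] 0.0364732517672778
```

View pics/d3.png

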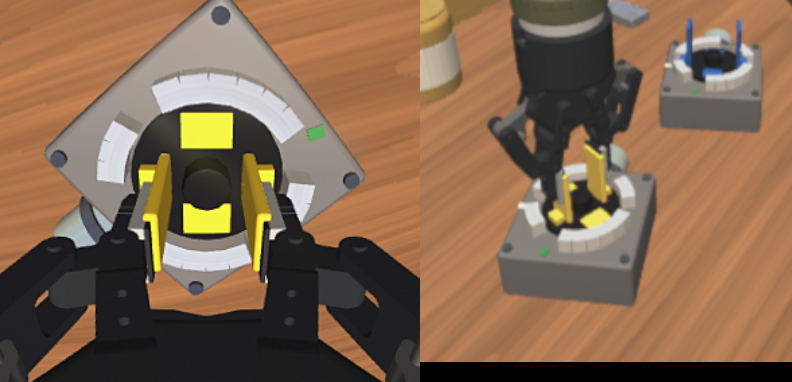

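The gate follows the gripper: it has turned about 50° and the tabs are still square in the pads. I'll carry on to the stop.

>>> send_rows:
  series: [0, 0, 0, 0, 0, -5, 0.4, 0, 0, 0, 0, 0, -10, 0.4, 0, 0, 0, 0, 0, -15, 0.4, 0, 0, 0, 0, 0, -18, 0.4, 0, 0, 0, 0, 0, -19.5, 0.4, 0, 0, 0, 0, 0, -20.5, 0.4, 0, 0, 0, 0, 0, -20.5, 0.4]

```text
clock: 5.6
tcp_pos: [0.4976, 0.2751, 0.0764]
orientation: [0.002, -0.04, 0.999, 0.001]
wrist_force: [-2.0, 1.8, 8.0]
finger_gap: 0.0362
```

Run:
```python
from h import *
rel(np.array([.497,.273,.075]),94)
s=get_state();print(s["wrist_force"],s["ft_torque"],s["finger_gap"],s["joint_pos"])
```

```text
t 5.6 tcp [0.4976 0.2751 0.0764] y at 94.56 shift cm [ 0.08 -0.2   0.14] turn [0.15 0.19 0.56] F [-2.   1.8  8. ] gap 0.03615357377703737
[-1.95578695  1.79739026  7.99512887] [ 0.44523526  0.42006147 -0.10092154] 0.03615357377703737 [ 0.36295707  0.38997363 -0.2382735   0.93858346  0.00155415  0.28333579]
```

>>> send_rows:
  series: [0, 0, 0, 0, 0, -20, 0.6, 0, 0, 0, 0, 0, 0, 0.8, 0, 0, 0, 0, 0, 0, 1, 0, 0, 0, 0, 0, 0, 1, 0, 0, 0, 0, 0, 0, 1, 0, 0, 0, 0, 0, 0, 1, 0, 0, -4, 0, 0, 0, 1, 0, 0, -8, 0, 0, 0, 1, 0, 0, -12, 0, 0, 0, 1, 0, 0, -15, 0, 0, 0, 1]

```text
clock: 6.43
tcp_pos: [0.4971, 0.2738, 0.2278]
orientation: [0.001, -0.04, 0.999, 0.0]
wrist_force: [1.8, 0.4, -0.3]
finger_gap: 0.0852
```

Run:
```python
from h import *
rel(np.array([.497,.273,.225]),94)
w=read_camera("wrist")[80:300,130:382];s=read_camera("scene")[150:270,180:460]
w=cv2.resize(w,(420,366));s=cv2.resize(s,(372,160));t=cv2.resize(read_camera("side")[230:350,90:300],(372,212))
c=np.zeros((382,792,3),np.uint8);c[:366,:420]=w;c[:160,420:]=s;c[160:372,420:]=t
cv2.imwrite("pics/e1.png",c)
```

```text
t 6.4333 tcp [0.4971 0.2738 0.2278] y at 94.53 shift cm [ 0.01 -0.08  0.28] turn [0.04 0.17 0.53] F [ 1.8  0.4 -0.3] gap 0.08524361447128187
```

View pics/e1.png

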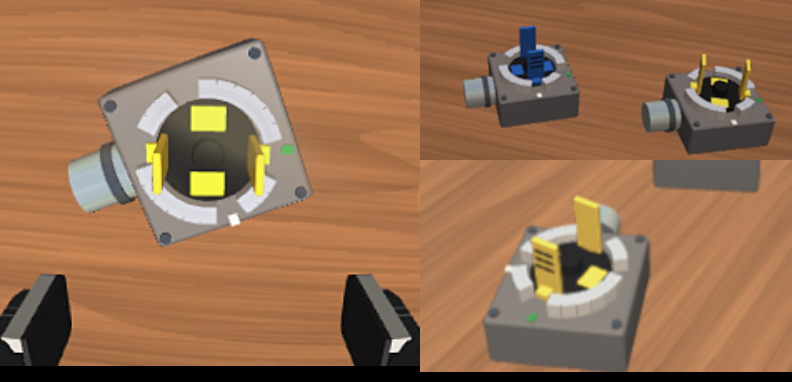

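```bash
python3 -c "
from workcell import *
s=get_state();print(s['clock'],s['wrist_force'],abs(s['qvel']).max());print(hand_in())"
```

```text
6.5833 [-0.12309063 -0.59832316 -0.18548463] 0.08395340613332988
the job is handed in; nothing more can be done
None
```

The yellow gate is open. I squeezed its tabs, turned it anticlockwise by about 70° until the wrist torque began to build, released it, and backed straight up about 15 cm. I handed in at 6.6 s.

**Last checks**
- **Yellow gate:** the final pictures show the tabs sprung back out. They line up with the tool's jaw axis at about 94°, against about 24° at the start, and point at the green mark. I judged the angle from the pictures; there was no joint reading.
- **Clear of contact:** the wrist force was below 1 N with the fingers fully open above the gate.
- **Red and blue gates:** blue looked closed in the last picture. Red was not in that crop, but the gripper stayed well above both gates throughout.

**What disagreed or went wrong**
- The first position estimates from the scene and side cameras differed by about 1 cm in y. I went with the wrist camera's reading, which fell between them.
- While squeezing, the upward force was about 16 N and the finger gap was 36 mm, where I expected about 42 mm. I raised the tool 1 mm and the force dropped to 8–9 N.
- In the first release row I wrote a turn of -20° by mistake. This may have pushed up to 7° against the stop for one row before the next row reversed it. I saw no harm in the pictures afterwards.

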